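# Slide the finned amplifier up the sloped bench stand

## Robot

A 7-joint arm with a two-finger parallel gripper is mounted at the origin on the work surface. World frame = base frame: x ahead of the robot, y to its left, z up, the work surface at z = 0. Lengths are in m, angles in rad, forces in N, time in s.
With the tool pointing down it reaches from about 0.4 to 0.85 m from the base axis. Payload 4.5 kg.
Tool frame: the origin (TCP) lies between the finger pads; the fingertips stand 19 mm ahead of it and the grasp point (between the pads) is the TCP (r.tips_ahead is the distance from the TCP to the fingertips, in m); z points along the fingers, y is the line along which they close (so a half turn about z gives the same grasp; the last joint's range is limited). The gripper opens to 88 mm and grips with 3 to 60 N. Pads are 18 mm wide; open, the fingers measure 123 mm over their backs; the gripper's body (75 mm by 187 mm) begins 45 mm behind the grasp point.
Start: joints at [-1.104, 0.689, -0.195, 1.565, 0.157, 0.902, -0.215], TCP at [0.262, 0.567, 0.258] pointing down, gripper open.
Joint ranges: [-3.01, 3.01], [-0.46, 2.08], [-1.47, 1.51], [0.13, 2.56], [-1, 4.14], [0.04, 2.09], [-2.66, 2.66]. Speed limits (rad/s): [2.57, 2.57, 3.14, 3.14, 3.14, 3.14, 3.14].

## Interface

Orientations are given as a unit quaternion [x, y, z, w].
In Python, from plant import r, cams, models gives the robot as it stands. The module is installed in compiled form; this text tells all that it offers.
- The arm moves only by the tool jog_arm, never from a script. Its arguments are lists of equal length, an entry for each row: "turn": the turn, a rotation vector about the tool's x, y, z in rad, a list of three; "translation": the shift along the tool's x, y, z in m, a list of three; "grip": the closure, from 0 (fully open) to 1 (shut). In form: {"turn": [[ax, ay, az], ...], "translation": [[tx, ty, tz], ...], "grip": [grip, ...]}. A call has 1 to 20 rows; each row is the pose to reach, as a shift and turn from the pose commanded when the call began, along the tool's axes at that moment; what a row does not reach only later rows make up. A row lasts 1/8 s, in which the tool goes at most 62.5 mm and 10.7 degrees, less where a joint would pass 70% of its speed; a pose out of reach is approached as far as the arm can. A call with a gripper value outside its range is refused whole. The fingers move at their own pace and stop on an object; "force" is the grip in N (left out, the last holds). Time passes only in rows, so rows that repeat a pose let the fingers close. It gives the time, the measured TCP pose, the force, the opening and the grip force at its end, in the units of the state.
- r.get_state(): the state, without advancing time (a new reading comes with each control period).
- cams.snapshot(name): name is "side" or "top"; returns the picture (400x640x3 uint8, red, green, blue); there is no depth.
- cams.camera_params(name): a dict with "fx", "fy", "cx", "cy" (pixels), "eye" and "orientation" of the camera in the world. Camera axes: x right, y up, looking along -z (the intrinsics and any distortion apply to the point x, -y, -z); pixel columns grow to the right and rows downward; lengths in m; the calibration is good to about 2 mm. A picture is of the moment at which its call begins. camera_params takes no time and is no camera call.
- r.finish_job(): hands the job in; it is judged then, once.
Trained networks look in the newest picture that a camera, given by its name, has taken for a name from the list of things; names that differ only in an ending like _2 or _b are one class to them, and where a whole thing is asked for, a point or a joint stands for the part that bears it (a point fixed in the world has none). Each returns a list of dicts, best first, with "p" (0 to 1); they miss things now and then, are a little off and sometimes report something else, mostly with a low value. They report only what shows in the picture. A call takes as long as a camera call. They do not tell look-alikes from the thing itself.
- models.find_in(camera, name): "position" ([x, y, z] in m, in world coordinates, good to about 4 mm: the middle of the surface that is visible of it).
- models.masks_of(camera, name): "pixels" (400x640 bool, what is visible of it).
- models.place_of(camera, name): "position" ([x, y, z] in m, in world coordinates, good to about 4 mm: a listed point, or the origin of a listed thing).
The state is a dict: "clock": time; "q": joint angles; "qd": joint speeds; "joint_torque": joint torques, N m; "tool_pos": TCP position; "eef_rot": TCP orientation; "contact_force": force on the tool from outside, world axes, zero at the start; "moment": the same for the moment, N m; "opening": opening from 0.0 (shut) to 1.0 (fully open); "finger_force": force on a finger pad.
Only numpy, scipy, OpenCV 4.12 (cv2) and the standard library are available. Lean on these libraries where they do the work, as an engineer would, in place of code of your own. Each camera call takes 0.05 s, during which the arm holds its last target. There are 200 camera calls.

## Task

On the sloped plywood stand, two aluminium modules wait side by side on the level foot. Push the one with cooling fins on top up the slope until it rests squarely against the dark steel stop at the top, and leave it there. Slide it, do not lift it off the stand, and leave the plain smooth-lidded module where it is.

Things in the scene. Friction and masses are not known exactly. Their poses are not given: they have to be found in the camera images.
- slope: Slope of the fixed plywood stand: 200 mm long, 178 mm wide, tilted 8 degrees. Origin: on its surface, mid-width, at the foot of the lower face of the steel stop bar at the top. x points up along the slope, y across, z out of the surface. The stop fills x = 0 to 12 mm, full width, 22 mm high. Behind it is a level ledge 50 mm long with a brass adapter, 22 mm high.
- foot (a point): Foot of the slope, mid-width, on the surface, 14 mm above the bench (slope x = -200 mm). Here a level landing, 120 mm long, joins without a step; its outer end is open. Three guide strips, 6 mm wide, 8 mm high, run the length of landing and slope at slope y = -86, 0, +86 mm (centres): two straight lanes 80 mm wide, centred at y = -43 and +43 mm.
- amp: The amplifier module to be pushed: aluminium block 70 mm long (x), 60 mm wide (y), 36 mm high, 0.26 to 0.49 kg. The lower 18 mm are solid with flat ends; above stand five cooling fins, 4 mm thick, 18 mm high, along x. Origin: centre of the underside. Starts on the landing in either lane, x up the slope within 6 degrees; friction keeps it where it is left on the slope.
- plainbox: The other module, to be left alone: smooth aluminium box 70 mm long (x), 60 mm wide (y), 27 mm high, with a flat screwed lid and no fins, about 0.33 kg. Origin: centre of the underside. It starts on the landing in the other lane.
Mind the look-alikes: they are no part of the job. Leave any blue or yellow look-alike of the amp alone.

How it is judged:
At the end, for the whole second after the job is handed in: The finned module lies flat on the slope, at rest, its leading end within 12 mm of the top stop and its length within 10 degrees of the slope's direction; the plain module is within 15 mm of where it started (x of amp in the frame of slope between -0.047 and -0.028 m and y of amp in the frame of slope between -0.075 and 0.075 m and z of amp in the frame of slope below 0.006 m and angle between the x axis of amp and the x axis of slope, either way round below 0.175 rad and angle between the z axis of amp and the z axis of slope, either way round below 0.1 rad and linear speed of amp below 0.01 m/s and distance of plainbox from where it was at the start of the episode below 0.015 m); the robot touches nothing.
It fails at once if the plain module was shifted more than 15 mm (distance of plainbox from where it was at the start of the episode above 0.015 m).
It fails at once if the finned module was lifted: its underside more than 30 mm above the plane of the slope (z of amp in the frame of slope above 0.03 m).
It also fails if it takes over 35 s, if anything falls off the work surface, if the arm or the gripper's body presses on something with over 40 N, if the wrist force passes 120 N, or if a joint passes its speed limit or range.

## Working session

There is one attempt and no reset: what is moved stays moved. The work goes in short steps, Python scripts to look and compute and a tool call to move; the robot and the scene stay as the last step left them, time stands still between calls to the robot, and variables do not carry over. Pictures are saved under pics/ and viewed, at most 10 in all, crops included, and the job is handed in when it is done.

Besides the shell and the picture viewer there is one more tool, called after "Emit:" by a JSON object that holds its "op" and its "data", one argument or row to a line. jog_arm: Moves the arm, as the interface text tells. Its arguments: {"type":"object","properties":{"turn":{"type":"array"},"translation":{"type":"array"},"grip":{"type":"array"},"force":{"type":"number"}},"required":["turn","translation","grip"]}

```bash
mkdir -p pics; python3 - <<'E'
from plant import r,cams,models
import cv2,numpy as np
for c in("side","top"):
    cv2.imwrite(f"pics/{c}0.png",cams.snapshot(c)[:,:,::-1])
    p=cams.camera_params(c);print(c,p)
    for n in("amp","plainbox","foot","slope"):
        try:print(n,[(np.round(d["position"],3),round(d["p"],2)) for d in models.place_of(c,n)])
        except Exception as e:print(n,e)
s=r.get_state();print(s["clock"],s["tool_pos"],s["eef_rot"],s["opening"])
E
```

```text
side {'fx': 443.80709867862464, 'fy': 443.80709867862464, 'cx': 322.06741070955496, 'cy': 194.4133478668571, 'eye': array([ 0.26114924, -0.60587291,  0.44867195]), 'orientation': array([ 0.49511112, -0.10120565, -0.17228117,  0.84554219])}
amp [(array([ 0.358, -0.181,  0.004]), 0.84), (array([ 0.511, -0.076,  0.015]), 0.72), (array([ 0.602, -0.257,  0.   ]), 0.68), (array([ 0.485, -0.244, -0.003]), 0.67)]
plainbox [(array([ 0.6  , -0.103,  0.016]), 0.9)]
foot [(array([ 0.575, -0.021,  0.018]), 0.84)]
slope [(array([0.63 , 0.173, 0.04 ]), 0.84)]
top {'fx': 382.5376497337101, 'fy': 382.5376497337101, 'cx': 313.78062263193726, 'cy': 194.9777802898227, 'eye': array([ 0.38918178, -0.01966634,  0.84174444]), 'orientation': array([-0.03893532,  0.04474375,  0.70765957, -0.70405964])}
amp [(array([ 0.483, -0.245,  0.   ]), 0.9), (array([ 0.36 , -0.187,  0.003]), 0.88), (array([ 0.504, -0.076,  0.013]), 0.8), (array([ 0.599, -0.26 , -0.003]), 0.76)]
plainbox [(array([0.626, 0.172, 0.043]), 0.71), (array([ 0.593, -0.099,  0.014]), 0.65)]
foot [(array([ 0.569, -0.019,  0.015]), 0.87)]
slope [(array([0.625, 0.172, 0.043]), 0.66)]
0.5 [0.26212399 0.56735526 0.25773189] [2.14711829e-01 9.76677444e-01 3.61052279e-06 6.16545078e-06] 0.9949905073351981
```

View pics/top0.png

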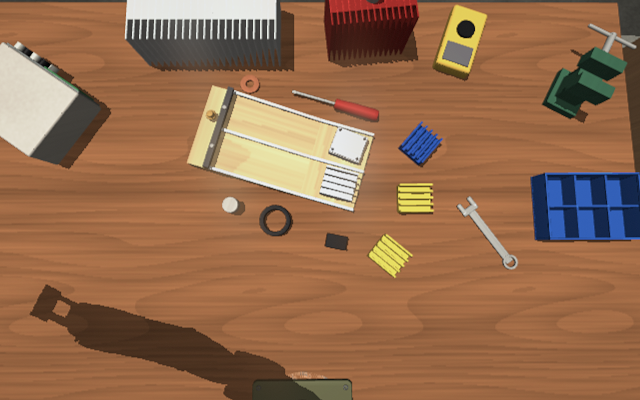

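View pics/side0.png

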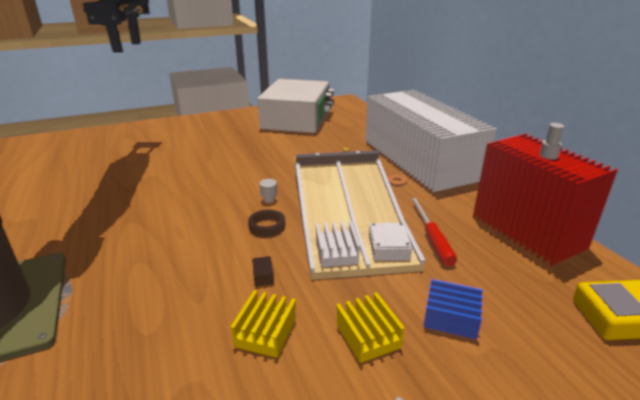

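The top view shows the finned amp at about px (340,183), in the lane nearer the robot, and the plain box at about (349,144). The steel stop runs from (230,92) to (208,165). The side view agrees, with the amp at about (337,245) and the box at (390,240). The blue and yellow finned blocks are off the stand.

```bash
cat > h.py <<'E'
import numpy as np
from scipy.spatial.transform import Rotation as R
from plant import r,cams,models
a=np.radians(73.9);t=np.radians(8)
u=np.array([np.cos(a),np.sin(a),0]);v=np.array([-u[1],u[0],0]);z=np.array([0,0,1.])
foot=np.array([.572,-.020,.014])
X=np.cos(t)*u+np.sin(t)*z;n=-np.sin(t)*u+np.cos(t)*z
Rt=R.from_matrix(np.c_[X,-v,-n])
def tcp(d,y,h):  # tip centre d along from foot (m, <0 landing), lane y, tip height h
    p=foot+y*v+(d*u+h*z if d<0 else d*X+h*n)
    return p+r.tips_ahead*n
def rel(p):
    s=r.get_state();C=R.from_quat(s["eef_rot"])
    return np.round(C.inv().apply(p-s["tool_pos"]),4),np.round((C.inv()*Rt).as_rotvec(),4)
def lane(p):
    q=np.asarray(p)-foot;return np.round([q@u,q@v,q[2]],4)
E
python3 - <<'E'
from h import *
print(lane([.5075,-.076,.014]),lane([.5965,-.101,.014]))
for p in(tcp(-.135,.043,.15),tcp(-.135,.043,.009)):print(p,rel(p))
E
```

```text
[-0.0717  0.0464  0.    ] [-0.071 -0.046  0.   ]
[ 0.49251572 -0.14032123  0.18281509] (array([-0.506 , -0.5458,  0.0749]), array([-0.099 ,  0.1154,  1.4165]))
[ 0.49251572 -0.14032123  0.04181509] (array([-0.506 , -0.5458,  0.2159]), array([-0.099 ,  0.1154,  1.4165]))
```

Emit:
{"op": "jog_arm", "data": {
  "turn": [
    [-0.099, 0.115, 1.417],
    [-0.099, 0.115, 1.417],
    [-0.099, 0.115, 1.417],
    [-0.099, 0.115, 1.417],
    [-0.099, 0.115, 1.417],
    [-0.099, 0.115, 1.417],
    [-0.099, 0.115, 1.417],
    [-0.099, 0.115, 1.417],
    [-0.099, 0.115, 1.417],
    [-0.099, 0.115, 1.417],
    [-0.099, 0.115, 1.417],
    [-0.099, 0.115, 1.417],
    [-0.099, 0.115, 1.417],
    [-0.099, 0.115, 1.417],
    [-0.099, 0.115, 1.417],
    [-0.099, 0.115, 1.417],
    [-0.099, 0.115, 1.417],
    [-0.099, 0.115, 1.417],
    [-0.099, 0.115, 1.417],
    [-0.099, 0.115, 1.417]
  ],
  "translation": [
    [-0.506, -0.546, 0.0],
    [-0.506, -0.546, 0.0],
    [-0.506, -0.546, 0.0],
    [-0.506, -0.546, 0.0],
    [-0.506, -0.546, 0.0],
    [-0.506, -0.546, 0.0],
    [-0.506, -0.546, 0.0],
    [-0.506, -0.546, 0.0],
    [-0.506, -0.546, 0.0],
    [-0.506, -0.546, 0.0],
    [-0.506, -0.546, 0.0],
    [-0.506, -0.546, 0.0],
    [-0.506, -0.546, 0.0],
    [-0.506, -0.546, 0.075],
    [-0.506, -0.546, 0.075],
    [-0.506, -0.546, 0.075],
    [-0.506, -0.546, 0.075],
    [-0.506, -0.546, 0.075],
    [-0.506, -0.546, 0.075],
    [-0.506, -0.546, 0.075]
  ],
  "grip": [1, 1, 1, 1, 1, 1, 1, 1, 1, 1, 1, 1, 1, 1, 1, 1, 1, 1, 1, 1]
}}

```text
clock: 3.0
tool_pos: [0.4926, -0.1405, 0.1831]
eef_rot: [0.797, 0.599, 0.056, -0.042]
contact_force: [-0.7, 0.0, -0.3]
opening: 0.003
finger_force: 0.0
```

```bash
python3 - <<'E'
from h import *
import cv2
s=r.get_state();print(s["clock"],s["tool_pos"],s["opening"],s["contact_force"],rel(tcp(-.135,.043,.009)))
cv2.imwrite("pics/top1.png",cv2.resize(cams.snapshot("top")[80:260,180:460,::-1],None,fx=2.5,fy=2.5))
E
```

```text
3.0 [ 0.49263631 -0.14051799  0.1831    ] 0.0032080333790504467 [-0.6717848   0.02527412 -0.28404996] (array([-0.0195, -0.0003,  0.1399]), array([ 0.0009,  0.0003, -0.0004]))
```

View pics/top1.png

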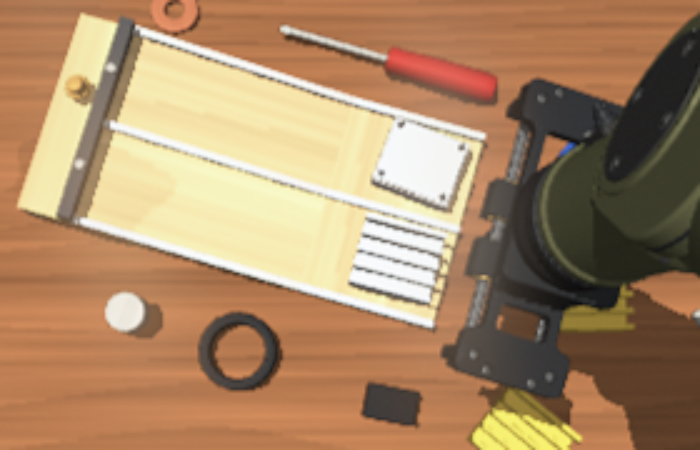

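The crop shows the gripper just beyond the landing's open end, behind the amp at about (400,258). The amp is yawed about 5° to the strips. The plain box is at about (422,162), clear of the gripper. Next I descend behind the amp.

Emit:
{"op": "jog_arm", "data": {
  "turn": [
    [0, 0, 0],
    [0, 0, 0],
    [0, 0, 0],
    [0, 0, 0],
    [0, 0, 0],
    [0, 0, 0]
  ],
  "translation": [
    [-0.02, 0, 0.05],
    [-0.02, 0, 0.09],
    [-0.02, 0, 0.12],
    [-0.02, 0, 0.14],
    [-0.02, 0, 0.14],
    [-0.02, 0, 0.14]
  ],
  "grip": [1, 1, 1, 1, 1, 1]
}}

```text
clock: 3.8
tool_pos: [0.4928, -0.1411, 0.0419]
eef_rot: [0.797, 0.599, 0.056, -0.041]
contact_force: [-0.2, -0.6, -0.3]
opening: 0.001
finger_force: 0.0
```

```bash
python3 - <<'E'
from h import *
import cv2
s=r.get_state();print(s["clock"],s["contact_force"])
for d in(-.135,-.12,-.06,-.03,-.01,.0,.05,.1,.119):print(d,rel(tcp(d,.043,.009))[0])
cv2.imwrite("pics/side1.png",cv2.resize(cams.snapshot("side")[140:300,220:480,::-1],None,fx=3,fy=3))
E
```

```text
3.8 [-0.15846016 -0.5767751  -0.27206723]
-0.135 [ 0.0007 -0.0005  0.0002]
-0.12 [ 0.0155 -0.0005  0.0022]
-0.06 [ 0.075  -0.0005  0.0106]
-0.03 [ 0.1047 -0.0005  0.0147]
-0.01 [ 0.1245 -0.0006  0.0175]
0.0 [ 0.1331 -0.0006  0.0188]
0.05 [ 0.1831 -0.0006  0.0188]
0.1 [ 0.2331 -0.0006  0.0188]
0.119 [ 0.2521 -0.0006  0.0188]
```

View pics/side1.png

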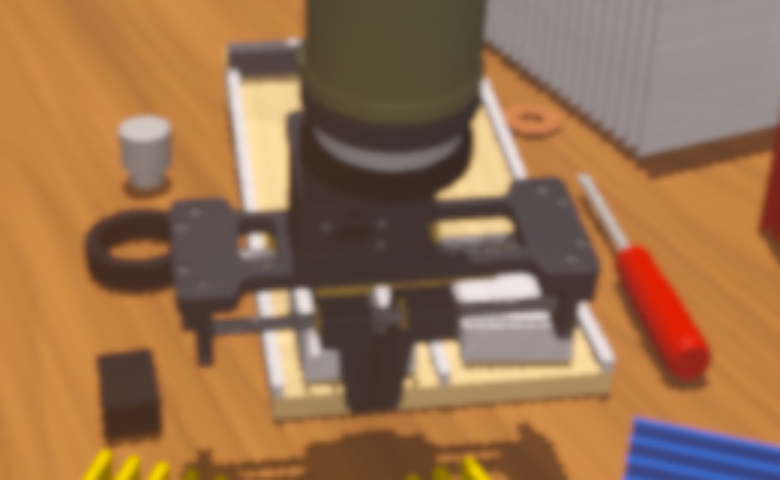

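The side crop shows the closed fingers at about (375,390), behind the amp (about 300–415) and centred in its lane within a few mm. The plain box at about (515,330) is clear. Now I push along the landing to the foot of the slope.

Emit:
{"op": "jog_arm", "data": {
  "turn": [
    [0, 0, 0],
    [0, 0, 0],
    [0, 0, 0],
    [0, 0, 0],
    [0, 0, 0],
    [0, 0, 0],
    [0, 0, 0],
    [0, 0, 0],
    [0, 0, 0],
    [0, 0, 0],
    [0, 0, 0],
    [0, 0, 0],
    [0, 0, 0],
    [0, 0, 0],
    [0, 0, 0],
    [0, 0, 0]
  ],
  "translation": [
    [0.008, -0.001, 0.001],
    [0.016, -0.002, 0.002],
    [0.024, -0.002, 0.003],
    [0.032, -0.002, 0.0045],
    [0.04, -0.002, 0.0055],
    [0.048, -0.002, 0.007],
    [0.056, -0.002, 0.008],
    [0.064, -0.002, 0.009],
    [0.072, -0.002, 0.01],
    [0.08, -0.002, 0.011],
    [0.088, -0.002, 0.0125],
    [0.096, -0.002, 0.0135],
    [0.104, -0.002, 0.0145],
    [0.112, -0.002, 0.016],
    [0.12, -0.002, 0.017],
    [0.12, -0.002, 0.017]
  ],
  "grip": [1, 1, 1, 1, 1, 1, 1, 1, 1, 1, 1, 1, 1, 1, 1, 1]
}}

```text
clock: 5.85
tool_pos: [0.5244, -0.0216, 0.0411]
eef_rot: [0.797, 0.6, 0.056, -0.043]
contact_force: [0.4, 0.2, -0.5]
opening: 0.008
finger_force: 0.0
```

```bash
python3 - <<'E'
from h import *
import cv2
s=r.get_state();print(s["clock"],s["contact_force"])
for d in(-.01,.0,.05,.1,.119):print(d,rel(tcp(d,.045,.009))[0])
cv2.imwrite("pics/top2.png",cv2.resize(cams.snapshot("top")[80:260,180:460,::-1],None,fx=2.5,fy=2.5))
E
```

```text
5.85 [ 0.40214713  0.23463947 -0.48443329]
-0.01 [ 0.0022  0.0003 -0.0004]
0.0 [0.0109 0.0003 0.0009]
0.05 [0.0609 0.0004 0.001 ]
0.1 [0.1109 0.0005 0.0011]
0.119 [0.1299 0.0005 0.0011]
```

View pics/top2.png

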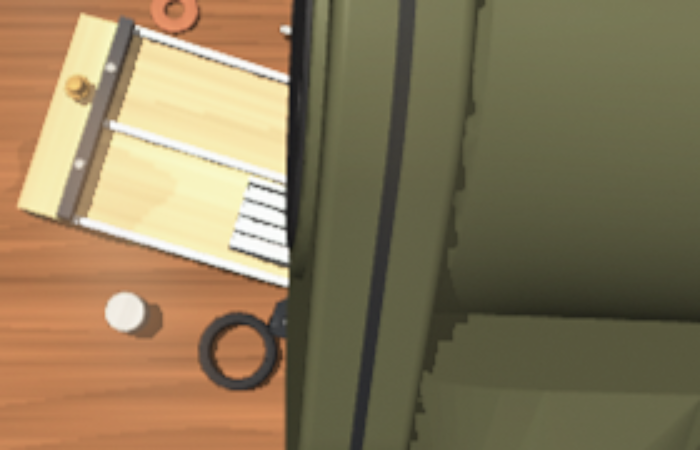

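The crop shows the amp on the slope with its leading edge at about (240,215), squared to the lane and midway between the strips. I continue up.

Emit:
{"op": "jog_arm", "data": {
  "turn": [
    [0, 0, 0],
    [0, 0, 0],
    [0, 0, 0],
    [0, 0, 0],
    [0, 0, 0],
    [0, 0, 0],
    [0, 0, 0],
    [0, 0, 0],
    [0, 0, 0],
    [0, 0, 0],
    [0, 0, 0],
    [0, 0, 0],
    [0, 0, 0],
    [0, 0, 0],
    [0, 0, 0]
  ],
  "translation": [
    [0.008, 0, 0.001],
    [0.016, 0, 0.001],
    [0.024, 0, 0.001],
    [0.032, 0, 0.001],
    [0.04, 0, 0.001],
    [0.048, 0, 0.001],
    [0.056, 0, 0.001],
    [0.064, 0, 0.001],
    [0.072, 0, 0.001],
    [0.08, 0, 0.001],
    [0.088, 0, 0.001],
    [0.096, 0, 0.001],
    [0.104, 0, 0.001],
    [0.112, 0, 0.001],
    [0.115, 0, 0.001]
  ],
  "grip": [1, 1, 1, 1, 1, 1, 1, 1, 1, 1, 1, 1, 1, 1, 1]
}}

```text
clock: 7.78
tool_pos: [0.5553, 0.0844, 0.0561]
eef_rot: [0.798, 0.599, 0.055, -0.041]
contact_force: [-1.8, -7.0, 2.3]
opening: 0.004
finger_force: 3.0
```

Emit:
{"op": "jog_arm", "data": {
  "turn": [
    [0, 0, 0],
    [0, 0, 0],
    [0, 0, 0],
    [0, 0, 0]
  ],
  "translation": [
    [0.003, 0, 0],
    [0.006, 0, 0],
    [0.008, 0, 0],
    [0.008, 0, 0]
  ],
  "grip": [1, 1, 1, 1]
}}

```text
clock: 8.28
tool_pos: [0.5573, 0.0918, 0.0571]
eef_rot: [0.798, 0.599, 0.055, -0.041]
contact_force: [-1.6, -4.5, 2.8]
opening: 0.006
finger_force: 2.6
```

```bash
python3 - <<'E'
from h import *
import cv2
s=r.get_state();print(s["clock"],s["contact_force"],rel(tcp(.121,.045,.009)))
im=np.vstack([cv2.resize(cams.snapshot("top")[90:190,180:380,::-1],(600,300)),cv2.resize(cams.snapshot("side")[140:240,270:470,::-1],(600,300))])
cv2.imwrite("pics/both3.png",im)
E
```

```text
8.275 [-1.58299894 -4.47712029  2.76109409] (array([0.0127, 0.    , 0.0003]), array([-0.0003,  0.0024, -0.002 ]))
```

View pics/both3.png

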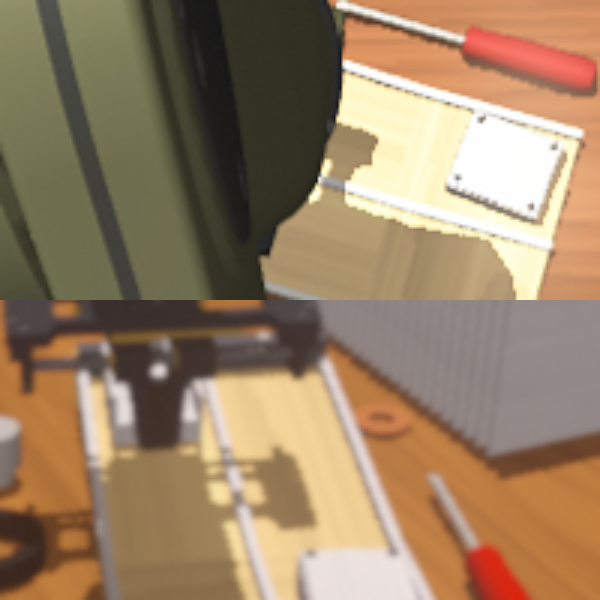

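The top half shows the plain box still in place, with the arm hiding the amp. The side half shows the amp at about (155,400), square, with the fingers behind it. By the model about 12 mm remain, so I creep while watching the force.

Emit:
{"op": "jog_arm", "data": {
  "turn": [
    [0, 0, 0],
    [0, 0, 0],
    [0, 0, 0],
    [0, 0, 0]
  ],
  "translation": [
    [0.003, 0, 0],
    [0.006, 0, 0],
    [0.008, 0, 0],
    [0.008, 0, 0]
  ],
  "grip": [1, 1, 1, 1]
}}

```text
clock: 8.88
tool_pos: [0.5595, 0.0993, 0.0583]
eef_rot: [0.798, 0.599, 0.055, -0.041]
contact_force: [-1.4, -5.3, 2.6]
opening: 0.006
finger_force: 2.6
```

Emit:
{"op": "jog_arm", "data": {
  "turn": [
    [0, 0, 0],
    [0, 0, 0]
  ],
  "translation": [
    [0.002, 0, 0],
    [0.002, 0, 0]
  ],
  "grip": [1, 1]
}}

```text
clock: 9.12
tool_pos: [0.5601, 0.1011, 0.0585]
eef_rot: [0.798, 0.599, 0.055, -0.041]
contact_force: [-1.4, -5.8, 2.7]
opening: 0.008
finger_force: 2.7
```

Emit:
{"op": "jog_arm", "data": {
  "turn": [
    [0, 0, 0],
    [0, 0, 0]
  ],
  "translation": [
    [0.002, 0, 0],
    [0.002, 0, 0]
  ],
  "grip": [1, 1]
}}

```text
clock: 9.38
tool_pos: [0.5606, 0.1029, 0.0588]
eef_rot: [0.798, 0.599, 0.055, -0.041]
contact_force: [-2.1, -5.6, 3.4]
opening: 0.004
finger_force: 2.7
```

Emit:
{"op": "jog_arm", "data": {
  "turn": [
    [0, 0, 0],
    [0, 0, 0]
  ],
  "translation": [
    [0.002, 0, 0],
    [0.002, 0, 0]
  ],
  "grip": [1, 1]
}}

```text
clock: 9.62
tool_pos: [0.5607, 0.1034, 0.0589]
eef_rot: [0.798, 0.599, 0.054, -0.041]
contact_force: [-2.2, -6.8, 3.2]
opening: 0.007
finger_force: 4.0
```

Emit:
{"op": "jog_arm", "data": {
  "turn": [
    [0, 0, 0],
    [0, 0, 0]
  ],
  "translation": [
    [0.001, 0, 0],
    [0.001, 0, 0]
  ],
  "grip": [1, 1]
}}

```text
clock: 9.88
tool_pos: [0.5607, 0.1035, 0.0589]
eef_rot: [0.799, 0.598, 0.053, -0.041]
contact_force: [-3.2, -9.2, 3.0]
opening: 0.003
finger_force: 4.8
```

Emit:
{"op": "jog_arm", "data": {
  "turn": [
    [0, 0, 0],
    [0, 0, 0]
  ],
  "translation": [
    [0.001, 0, 0],
    [0.001, 0, 0]
  ],
  "grip": [1, 1]
}}

```text
clock: 10.12
tool_pos: [0.5607, 0.1035, 0.0589]
eef_rot: [0.799, 0.598, 0.053, -0.04]
contact_force: [-3.6, -12.7, 3.0]
opening: 0.004
finger_force: 5.7
```

The tool has stopped advancing while the force rises, so the amp is against the stop. I back off along the slope, then raise the tool clear.

Emit:
{"op": "jog_arm", "data": {
  "turn": [
    [0, 0, 0],
    [0, 0, 0],
    [0, 0, 0],
    [0, 0, 0],
    [0, 0, 0],
    [0, 0, 0],
    [0, 0, 0],
    [0, 0, 0],
    [0, 0, 0],
    [0, 0, 0],
    [0, 0, 0],
    [0, 0, 0],
    [0, 0, 0],
    [0, 0, 0]
  ],
  "translation": [
    [-0.006, 0, 0],
    [-0.02, 0, 0],
    [-0.035, 0, 0],
    [-0.04, 0, -0.03],
    [-0.04, 0, -0.08],
    [-0.04, 0, -0.13],
    [-0.06, 0, -0.18],
    [-0.11, 0, -0.2],
    [-0.16, 0, -0.2],
    [-0.21, 0, -0.2],
    [-0.26, 0, -0.2],
    [-0.31, 0, -0.2],
    [-0.31, 0, -0.2],
    [-0.31, 0, -0.2]
  ],
  "grip": [1, 1, 1, 1, 1, 1, 1, 1, 1, 1, 1, 1, 1, 1]
}}

```text
clock: 11.88
tool_pos: [0.4692, -0.2127, 0.2143]
eef_rot: [0.797, 0.599, 0.056, -0.042]
contact_force: [-0.1, -0.4, -0.4]
opening: 0.003
finger_force: 0.0
```

```bash
python3 - <<'E'
from h import *
import cv2
im=np.vstack([cv2.resize(cams.snapshot("top")[80:220,180:400,::-1],(471,300)),cv2.resize(cams.snapshot("side")[140:280,270:490,::-1],(471,300))])
cv2.imwrite("pics/both4.png",im)
for c in("top","side"):
  for n_ in("amp","plainbox"):
    for o in models.place_of(c,n_):print(c,n_,round(o["p"],2),np.round(o["position"],3),lane(o["position"]))
E
```

```text
top amp 0.98 [0.572 0.151 0.039] [0.1647 0.0472 0.0254]
top amp 0.96 [ 0.604 -0.261 -0.002] [-0.2223 -0.0974 -0.0164]
top amp 0.81 [ 0.485 -0.248  0.005] [-0.2429  0.0208 -0.0094]
top amp 0.57 [ 0.361 -0.187 -0.   ] [-0.2185  0.1563 -0.0145]
top plainbox 0.86 [ 0.595 -0.1    0.017] [-0.071  -0.0442  0.0028]
side amp 0.94 [ 0.361 -0.182  0.004] [-0.2143  0.158  -0.0097]
side amp 0.76 [ 0.601 -0.26  -0.001] [-0.2228 -0.0945 -0.0154]
side amp 0.64 [ 0.484 -0.244  0.002] [-0.24    0.0219 -0.012 ]
side amp 0.61 [0.576 0.148 0.037] [0.1628 0.043  0.0229]
side plainbox 0.83 [ 0.599 -0.098  0.014] [-0.0678 -0.0477  0.0002]
```

View pics/both4.png

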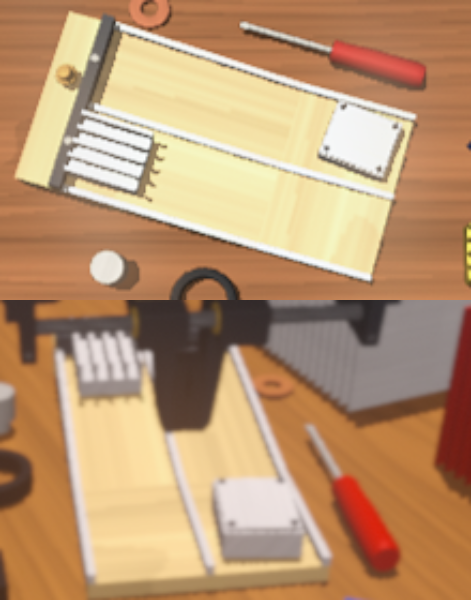

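The amp, at about (108,150) in the top half, lies flat and square against the stop in its lane. The plain box at about (360,140) is unmoved, and the gripper is clear.

```bash
python3 -c "
from plant import r
print(r.finish_job())"
```

```text
the job is handed in; nothing more can be done
None
```

I pushed the finned module up the slope until it rested squarely against the steel stop, left the plain module in place, moved the arm clear, and handed the job in at about 12 s; the hand-in gave no verdict.

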